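Bolt the sample carrier shut

TASK

The lid of the sample carrier is closed but not bolted. With one fingertip hold the yellow spring safety bar down and, keeping it down all the while, push the red thumb tab with the other fingertip until the bolt is fully home in its keeper; then let the bar spring back up so that it locks the bolt, and draw clear. Only press and push, without undue force: grasp and lift nothing, and leave the two bottles and the beaker where they stand.

Things in the scene. Friction and masses are not known exactly. Their poses are not given: they have to be found in the camera images.
- carrier: Sample carrier, a fixed white tub with blue lid, 174 x 240 x 100 mm, standing on the worktop. Origin at the centre of its underside, z up. Its flat top lies at z = 100 mm; the lock on it covers x -52 to 52, y -100 to 116 mm. The bolt slides along the carrier's +y; the safety bar is on its -x side, the tab on its +x side.
- lock_center (a point): Point on the carrier's flat top (z = 100 mm of the carrier), midway between the middle line of the safety bar (33 mm to -x of it) and that of the tab (34 mm to +x). Axes as the carrier's. Around and under the tab's path the lock plate is 4 mm high; the rod and its staples between bar and tab reach x 21 mm and 20 mm of height.
- bar_top (a point): Centre of the upper face of the yellow safety bar (moves with it). Axes as the carrier's. The bar is 30 mm wide (x), 96 mm long (y), 6 mm thick; its upper face lies 30 mm above the carrier's top when up and 20 mm above it when fully down. It may be pressed anywhere along its length and a fingertip may slide along it.
- press_bar: The yellow safety bar itself, with its tooth; for the force on it. Its origin coincides with the carrier's while the bar is up.
- catch_travel (a joint): How far the safety bar is pressed down (m): 0 up, 0.010 fully down. Spring: 3 N at the start of the stroke, 8 N at the end, always pushes it up again. The tooth frees the bolt when the bar is more than 6 mm down.
- tab_face (a point): Middle of the face of the red thumb tab that is pushed (its -y face), moves with the bolt. Axes as the carrier's; push along +y. The tab is 28 mm wide (x), 10 mm thick (y) and stands from 12 to 46 mm above the carrier's top; this point is 33 mm above it. With the bolt fully back it lies 5 mm to -y of lock_center, 6 mm to -y of bar_top.
- bolt: The steel bolt rod (12 mm thick) with the red tab; for the force on it. Its origin coincides with the carrier's when the bolt is fully back.
- bolt_travel (a joint): How far the bolt has slid (m): 0 fully back, 0.045 fully home in the keeper (stop). It starts between 0 and 0.010. With the bar up the tooth stops it at 0.013; past 0.0425 the bar can spring up behind it and lock it. Sliding friction about 1.5 N.
- bottle_amber: Bystander: small white bottle with black cap, 54 mm across, 113 mm tall, loose. Origin at the centre of its underside.
- bottle_red: Bystander: white bottle with orange cap, 60 mm across, 124 mm tall, loose. Origin at the centre of its underside.
- beaker: Bystander: clear beaker, 70 mm across, 78 mm tall, loose. Origin at the centre of its underside.

How it is judged:
By the outcome, as a careful person would: the job done as asked, in the order asked, and still so for the second after the job is handed in, with the robot touching nothing.
It also fails if it takes over 35 s, if anything falls off the work surface, if the arm or the gripper's body presses on something with over 40 N, if the wrist force passes 120 N, or if a joint passes its speed limit or range.

ROBOT

A 6-joint arm with a two-finger parallel gripper is mounted at the origin on a cart in front of the work surface, level with it; the furniture and walls round the work are solid. World frame = base frame: x ahead of the robot, y to its left, z up, the work surface at z = 0. Lengths are in m, angles in rad, forces in N, time in s.
With the tool pointing down it reaches from about 0.35 to 0.975 m from the base axis. Payload 4.9 kg.
Tool frame: the origin (TCP) lies at the very end of the fingers, on their centre line; the grasp point (between the pads) lies 19 mm behind it; z points along the fingers, y is the line along which they close (so a half turn about z gives the same grasp; the last joint's range is limited). The gripper opens to 85 mm and grips with 20 to 120 N. Pads are 22 mm wide; open, the fingers measure 114 mm over their backs; the gripper's body (76 mm by 85 mm) begins 54 mm behind the grasp point. The pads swing forward as they close: fully open they stand 13 mm farther back than shut.
Start: joints at [0.991, 0.053, 1.613, -0, 1.476, -0.119], TCP at [0.278, 0.56, 0.231] pointing down, gripper open.
Joint ranges: [-3.01, 3.01], [-1.01, 2.22], [0.06, 2.58], [-1.02, 4.17], [0.09, 2.62], [-3.14, 3.14]. Speed limits (rad/s): [2.57, 2.57, 3.14, 3.14, 3.14, 3.14].

INTERFACE

Orientations are given as a unit quaternion [w, x, y, z].
In Python, from plant import state, optics, ticket, nets gives the robot as it stands. The module is installed in compiled form; this text tells all that it offers.
- The arm moves only by the shell command python3 -m inch 'ROWS' [OPENING]. ROWS is JSON, a list of rows, each an object of numbers: "dx", "dy", "dz": the shift along the tool's x, y, z as a fraction of full scale; "rx", "ry", "rz": the turn, a rotation vector about the tool's x, y, z as a fraction of full scale. In form: [{"dx": .., "dy": .., "dz": .., "rx": .., "ry": .., "rz": ..}, ...]. A call has 1 to 5 rows; each row is the pose to reach, as a shift and turn from the pose commanded when the call began, along the tool's axes at that moment; what a row does not reach only later rows make up. Full scale, the value 1, is 0.8 m for a shift and 1.5 rad for a turn. A row lasts 1/10 s, in which the tool goes at most 50 mm and 8.59 degrees, less where a joint would pass 70% of its speed; a pose out of reach is approached as far as the arm can. A call with a number of a shift or a turn outside -1 to 1 is refused whole. A call with a gripper value outside its range is refused whole. OPENING is the opening, from -1 (shut) to 1 (fully open), set as the call begins (- or left out, the last holds). The fingers move at their own pace and stop on an object; the grip force is fixed at half the most. Time passes only in rows, so rows that repeat a pose let the fingers close. It gives the time, the measured TCP pose, the force, the opening and the grip force at its end, in the units of the state.
- state(): the state, without advancing time (a new reading comes with each control period).
- optics.grab_frame(name): name is "scene" or "top" or "wrist"; returns the picture (420x560x3 uint8, red, green, blue); there is no depth.
- optics.camera_info(name): a dict with "fx", "fy", "cx", "cy" (pixels), "R" (3x3) and "t" (3): a world point X has camera coordinates R X + t. Camera axes: x right, y down, z forward; pixel columns grow to the right and rows downward; lengths in m; the calibration is good to about 2 mm. A picture is of the moment at which its call begins: read the wrist's pose just before it. camera_info takes no time and is no camera call; for the wrist camera it gives the pose at the moment of the call.
- ticket.job_done(): hands the job in; it is judged then, once.
Trained networks look in the newest picture that a camera, given by its name, has taken for a name from the list of things; names that differ only in an ending like _2 or _b are one class to them, and where a whole thing is asked for, a point or a joint stands for the part that bears it (a point fixed in the world has none). Each returns a list of dicts, best first, with "confidence" (0 to 1); they miss things now and then, are a little off and sometimes report something else, mostly with a low value. They report only what shows in the picture. A call takes as long as a camera call.
- nets.boxes_of(camera, name): "bbox" ([centre column, centre row, width, height] in pixels, round what is visible of it).
- nets.outline_of(camera, name): "pixels" (420x560 bool, what is visible of it) and "bbox" ([centre column, centre row, width, height] in pixels, round what is visible of it).
The state is a dict: "time": time; "joint_pos": joint angles; "joint_vel": joint speeds; "joint_efforts": joint torques, N m; "tool_pos": TCP position; "tool_rot": TCP orientation; "contact_force": force on the tool from outside, world axes, zero at the start; "ft_torque": the same for the moment, N m; "gripper_width": opening from 0.0 (shut) to 1.0 (fully open); "grasp_force": force on a finger pad.
Only numpy, scipy, OpenCV 4.12 (cv2) and the standard library are available. Lean on these libraries where they do the work, as an engineer would, in place of code of your own. Each camera call takes 0.05 s, during which the arm holds its last target. There are 200 camera calls.

## Working session

There is one attempt and no reset: what is moved stays moved. The work goes in short steps, Python scripts to look and compute and a shell command to move; the robot and the scene stay as the last step left them, time stands still between calls to the robot, and variables do not carry over. Pictures are saved under pics/ and viewed, at most 10 in all, crops included, and the job is handed in when it is done.

```bash
mkdir -p pics
python3 - <<'E'
from plant import state, optics, nets
import cv2,numpy as np
s=state(); print({k:np.round(v,3).tolist() for k,v in s.items()})
ims=[]
for c in("scene","top"):
    im=optics.grab_frame(c); cv2.imwrite(f"pics/{c}0.png",im[:,:,::-1])
    i=optics.camera_info(c); print(c,i)
    for n in("carrier","bar_top","tab_face","bolt"):
        print(n,[(np.round(d["bbox"],1).tolist(),round(d["confidence"],2)) for d in nets.boxes_of(c,n)[:2]])
E
```

```text
{'time': 0.0, 'joint_pos': [0.991, 0.053, 1.614, -0.0, 1.476, -0.119], 'joint_vel': [-0.001, -0.002, 0.001, -0.0, -0.0, 0.0], 'joint_efforts': [-0.002, -38.384, -36.098, 0.001, 0.063, -0.0], 'tool_pos': [0.278, 0.56, 0.231], 'tool_rot': [-0.0, 0.228, 0.974, -0.0], 'contact_force': [-0.884, -0.148, 0.258], 'ft_torque': [-0.013, -0.025, 0.007], 'grasp_force': 0.736, 'gripper_width': 0.999}
scene {'fx': 389.66619719040756, 'fy': 389.66619719040756, 'cx': 282.1399858180023, 'cy': 209.60318612202786, 'R': array([[ 0.88289708, -0.469397  , -0.01261765],
       [-0.37206373, -0.6829231 , -0.62863711],
       [ 0.28646349,  0.55971644, -0.77759641]]), 't': array([-0.474734  ,  0.36844904,  0.69335487])}
carrier [([299.9, 286.4, 130.9, 147.7], 0.94)]
bar_top [([284.2, 271.7, 33.2, 44.8], 0.74), ([299.4, 283.9, 128.1, 149.0], 0.19)]
tab_face []
bolt [([308.5, 276.1, 45.7, 62.5], 0.85), ([343.2, 236.1, 29.3, 40.4], 0.74)]
top {'fx': 500.93767944936855, 'fy': 500.93767944936855, 'cx': 276.43185816966763, 'cy': 213.60228180845166, 'R': array([[ 0.00977421, -0.99981055, -0.01683244],
       [-0.99776176, -0.00863783, -0.06630883],
       [ 0.06615087,  0.01744288, -0.99765716]]), 't': array([0.1066049 , 0.59340465, 1.0493014 ])}
carrier [([343.0, 228.5, 133.4, 96.4], 0.7)]
bar_top [([351.5, 242.1, 52.7, 22.3], 0.57)]
tab_face [([358.9, 221.4, 73.6, 30.9], 0.67)]
bolt [([357.9, 222.0, 70.9, 29.6], 0.97)]
```

View pics/top0.png

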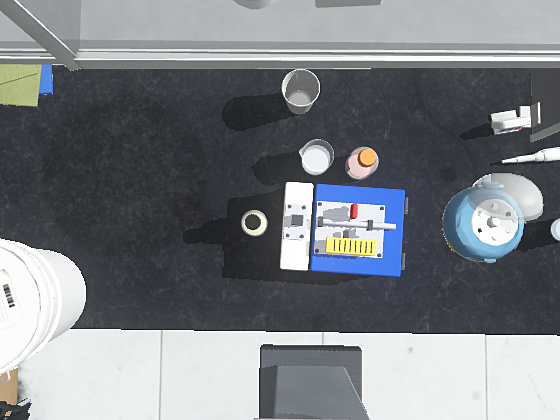

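View pics/scene0.png

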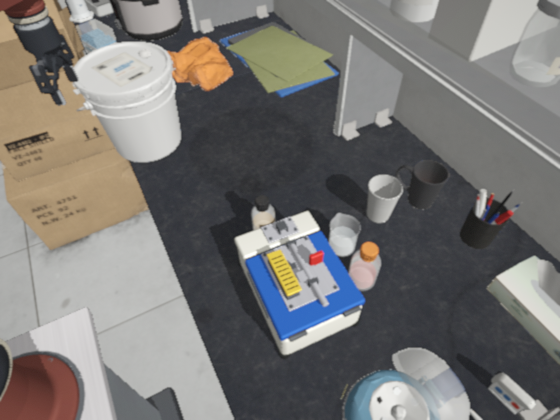

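The top view shows the carrier at about (343,230). The yellow bar is at (351,246) and the red tab at (354,211). The keeper is on the left, so carrier +y is roughly world +y. The scene view agrees, with the bar at (284,272) and the tab at (316,258).

```bash
cat > h.py <<'E'
import numpy as np,cv2
from scipy.spatial.transform import Rotation as Ro
def back(info,uv,z):
    uv=np.atleast_2d(uv).astype(float)
    d=np.c_[(uv[:,0]-info["cx"])/info["fx"],(uv[:,1]-info["cy"])/info["fy"],np.ones(len(uv))]@np.array(info["R"])
    c=-np.array(info["R"]).T@np.array(info["t"])
    return c+d*((z-c[2])/d[:,2])[:,None]
def proj(info,X):
    p=np.atleast_2d(X)@np.array(info["R"]).T+info["t"]
    return np.c_[p[:,0]/p[:,2]*info["fx"]+info["cx"],p[:,1]/p[:,2]*info["fy"]+info["cy"]]
def mask(im,col):
    h=cv2.cvtColor(im,cv2.COLOR_RGB2HSV).astype(int)
    H,S,V=h[...,0],h[...,1],h[...,2]
    m={"y":(H>20)&(H<35)&(S>120)&(V>90),"r":((H<6)|(H>172))&(S>150)&(V>80),"b":(H>105)&(H<125)&(S>180)&(V>80)}[col]
    return m.astype(np.uint8)
def comp(m,near,r):
    n,l,s,c=cv2.connectedComponentsWithStats(m)
    k=[i for i in range(1,n) if s[i,4]>15 and np.hypot(*(c[i]-near))<r]
    k=max(k,key=lambda i:s[i,4]); return l==k
def rot():
    from plant import state
    s=state(); q=s["tool_rot"]; return np.array(s["tool_pos"]),Ro.from_quat([q[1],q[2],q[3],q[0]]).as_matrix()
E
python3 - <<'E'
from h import *
from plant import optics
print(rot()[1].round(3))
N={"top":dict(y=(351,246),r=(354,211),b=(360,230)),"scene":dict(y=(284,272),r=(316,258),b=(300,290))}
for c in N:
    im=optics.grab_frame(c); i=optics.camera_info(c)
    for k,z in(("y",.13),("r",.146),("b",.1)):
        m=comp(mask(im,k),N[c][k],45)
        if k=="y": m=cv2.morphologyEx(m.astype(np.uint8),cv2.MORPH_CLOSE,np.ones((5,5)))>0
        uv=np.argwhere(m)[:,::-1]; W=back(i,uv,z)[:,:2]
        r=cv2.minAreaRect((W*1000).astype(np.float32))
        print(c,k,len(uv),uv.min(0),uv.max(0),np.round(r[0],1),np.round(r[1],1),round(r[2],2))
E
```

```text
[[-0.896  0.445 -0.   ]
 [ 0.445  0.896 -0.001]
 [ 0.    -0.001 -1.   ]]
top y 205 [350 239] [375 255] [522.7 -54.1] [48.5 28.3] 87.17
top r 75 [350 204] [357 218] [590.3 -34.9] [11.4 27.2] 84.79
top b 237 [346 202] [402 259] [570.  -92.3] [130.9  83.7] 25.33
scene y 736 [267 250] [300 295] [524.1 -34. ] [96.5 30.8] 86.24
scene r 125 [310 251] [322 264] [586.7 -45.1] [20.1 30.4] 87.88
scene b 3316 [247 232] [362 338] [555.9 -52. ] [174.9 170.6] 86.31
```

```bash
python3 -m inch '[{"dz":-0.3},{"dz":-0.3},{"dz":-0.3},{"dz":-0.3},{"dz":-0.3}]' -- 2>&1 | tail -8
python3 - <<'E'
from h import *
p,R=rot(); print(p.round(3)); print((R.T@(np.array([.55,-.06,p[2]])-p)/.8).round(3))
from plant import optics
# bucket lid candidates
i=optics.camera_info("top"); j=optics.camera_info("scene")
for z in(.15,.2,.25,.3,.35,.4): 
    X=back(i,(25,300),z); print(z,X.round(3),proj(j,X).round())
E
```

```text
invalid input: not JSON, or not a number
[0.278 0.56  0.231]
[-0.649 -0.543  0.   ]
0.15 [[0.418 0.579 0.15 ]] [[137. 104.]]
0.2 [[0.423 0.553 0.2  ]] [[136.  92.]]
0.25 [[0.429 0.527 0.25 ]] [[135.  79.]]
0.3 [[0.434 0.501 0.3  ]] [[133.  64.]]
0.35 [[0.44  0.475 0.35 ]] [[132.  47.]]
0.4 [[0.445 0.449 0.4  ]] [[130.  28.]]
```

```bash
python3 -m inch '[{"dz":-0.3},{"dz":-0.3},{"dz":-0.3},{"dz":-0.3},{"dz":-0.3}]' 0.4; python3 -m inch '[{"dx":-0.649,"dy":-0.543,"rz":0.78},{"dx":-0.649,"dy":-0.543,"rz":0.78},{"dx":-0.649,"dy":-0.543,"rz":0.78},{"dx":-0.649,"dy":-0.543,"rz":0.78},{"dx":-0.649,"dy":-0.543,"rz":0.78}]'
python3 - <<'E'
from h import *
p,R=rot(); print(p.round(3)); print(R.round(3),(R.T@(np.array([.55,-.06,p[2]])-p)/.8).round(3))
E
```

```text
[0.278 0.56  0.231]
[[-0.896  0.445 -0.   ]
 [ 0.445  0.896 -0.   ]
 [ 0.    -0.    -1.   ]] [-0.649 -0.543  0.   ]validation failed for argument at $[0]...
validation failed for argument at $[0]...
```

```bash
python3 -m inch '[{"dx":0,"dy":0,"dz":-0.3,"rx":0,"ry":0,"rz":0},{"dx":0,"dy":0,"dz":-0.3,"rx":0,"ry":0,"rz":0},{"dx":0,"dy":0,"dz":-0.3,"rx":0,"ry":0,"rz":0},{"dx":0,"dy":0,"dz":-0.3,"rx":0,"ry":0,"rz":0},{"dx":0,"dy":0,"dz":-0.3,"rx":0,"ry":0,"rz":0}]' 0.4
```

```text
time: 1.1
tool_pos: [0.2778, 0.5597, 0.4752]
tool_rot: [0.001, 0.228, 0.974, 0.002]
contact_force: [0.9, 0.3, -1.5]
gripper_width: 0.702
grasp_force: 0.0
```

```bash
python3 -m inch '[{"dx":-0.649,"dy":-0.543,"dz":0,"rx":0,"ry":0,"rz":0.78},{"dx":-0.649,"dy":-0.543,"dz":0,"rx":0,"ry":0,"rz":0.78},{"dx":-0.649,"dy":-0.543,"dz":0,"rx":0,"ry":0,"rz":0.78},{"dx":-0.649,"dy":-0.543,"dz":0,"rx":0,"ry":0,"rz":0.78},{"dx":-0.649,"dy":-0.543,"dz":0,"rx":0,"ry":0,"rz":0.78}]'
python3 - <<'E'
from h import *
p,R=rot(); print(p.round(3)); print(R.round(3),(R.T@(np.array([.55,-.06,p[2]])-p)/.8).round(3))
E
```

```text
time: 1.6
tool_pos: [0.3786, 0.3291, 0.4714]
tool_rot: [0.0, 0.571, 0.821, 0.0]
contact_force: [1.4, -0.2, -1.1]
gripper_width: 0.701
grasp_force: 0.0
[0.379 0.329 0.471]
[[-0.347  0.938  0.001]
 [ 0.938  0.347  0.   ]
 [-0.     0.001 -1.   ]] [-0.53   0.032  0.   ]
```

```bash
python3 -m inch '[{"dx":-0.53,"dy":0.03,"dz":0,"rx":0,"ry":0,"rz":0.277},{"dx":-0.53,"dy":0.03,"dz":0,"rx":0,"ry":0,"rz":0.277},{"dx":-0.53,"dy":0.03,"dz":0.1,"rx":0,"ry":0,"rz":0.277},{"dx":-0.53,"dy":0.03,"dz":0.2,"rx":0,"ry":0,"rz":0.277},{"dx":-0.53,"dy":0.03,"dz":0.25,"rx":0,"ry":0,"rz":0.277}]'
python3 - <<'E'
from h import *
p,R=rot(); print(p.round(3)); print(R.round(3),(R.T@(np.array([.557,-.08,.26])-p)/.8).round(3))
E
```

```text
time: 2.1
tool_pos: [0.4736, 0.1154, 0.4076]
tool_rot: [0.001, 0.727, 0.687, 0.001]
contact_force: [0.7, 1.6, -1.7]
gripper_width: 0.7
grasp_force: 0.0
[0.474 0.115 0.408]
[[ 0.056  0.998  0.004]
 [ 0.998 -0.056  0.   ]
 [ 0.     0.004 -1.   ]] [-0.238  0.117  0.185]
```

```bash
python3 -m inch '[{"dx":-0.238,"dy":0.117,"dz":0.185,"rx":0,"ry":0,"rz":0},{"dx":-0.238,"dy":0.117,"dz":0.185,"rx":0,"ry":0,"rz":0},{"dx":-0.238,"dy":0.117,"dz":0.185,"rx":0,"ry":0,"rz":0},{"dx":-0.238,"dy":0.117,"dz":0.185,"rx":0,"ry":0,"rz":0},{"dx":-0.238,"dy":0.117,"dz":0.185,"rx":0,"ry":0,"rz":0}]'
python3 - <<'E'
from h import *
from plant import optics,nets
p,R=rot(); i=optics.camera_info("wrist"); im=optics.grab_frame("wrist"); cv2.imwrite("pics/w1.png",im[:,:,::-1])
print(p.round(3),R.round(3)); print((-np.array(i["R"]).T@i["t"]).round(3),np.round(i["R"],2).tolist())
for k,z in(("y",.13),("r",.146)):
    m=mask(im,k); m=cv2.morphologyEx(m,cv2.MORPH_CLOSE,np.ones((9,9)))
    n,l,s,c=cv2.connectedComponentsWithStats(m)
    for a in range(1,n):
        if s[a,4]<60: continue
        W=back(i,np.argwhere(l==a)[:,::-1],z)[:,:2]; r=cv2.minAreaRect((W*1000).astype(np.float32))
        print(k,s[a],np.round(r[0],1),np.round(r[1],1),round(r[2],2))
E
```

```text
time: 2.6
tool_pos: [0.5532, -0.073, 0.2628]
tool_rot: [0.0, 0.727, 0.687, 0.0]
contact_force: [0.7, 0.8, -0.3]
gripper_width: 0.701
grasp_force: 0.0
[ 0.553 -0.073  0.263] [[ 0.056  0.998  0.001]
 [ 0.998 -0.056 -0.   ]
 [ 0.     0.001 -1.   ]]
[0.557 0.007 0.405] [[1.0, -0.06, -0.0], [-0.05, -0.95, 0.31], [-0.02, -0.31, -0.95]]
y [ 222   94   38  114 3857] [524.8 -33.6] [94.7 29.4] 86.42
y [257 301  17  16 101] [ 533.7 -186.7] [23.1  5.3] 33.09
r [304 149  36  14 419] [589.6 -36.1] [10.1 27.9] 84.55
```

View pics/w1.png

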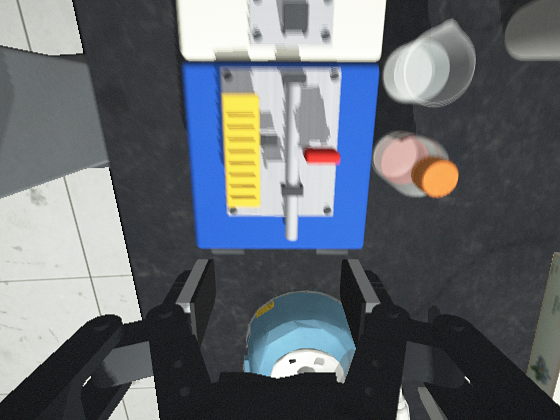

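The wrist view shows the fingertips straddling at columns 213 and 342. The bar is at (241,150) and the tab at (322,156). The fit gives a bar centre of (524.6,-33.8) mm, a yaw of about -3.6° and a bolt travel of about 3 mm. All of this fits the sizes given.

```bash
python3 -m inch '[{"dx":0.017,"dy":0.003,"dz":0.05,"rx":0,"ry":0,"rz":0.005},{"dx":0.017,"dy":0.003,"dz":0.1,"rx":0,"ry":0,"rz":0.005},{"dx":0.017,"dy":0.003,"dz":0.125,"rx":0,"ry":0,"rz":0.005},{"dx":0.017,"dy":0.003,"dz":0.125,"rx":0,"ry":0,"rz":0.005},{"dx":0.017,"dy":0.003,"dz":0.125,"rx":0,"ry":0,"rz":0.005}]'
python3 - <<'E'
from h import *
from plant import optics,nets
p,R=rot(); i=optics.camera_info("wrist"); im=optics.grab_frame("wrist"); cv2.imwrite("pics/w2.png",im[:,:,::-1])
print(p.round(4),R.round(3)); print((R.T@(np.array([.5565,-.0598,.142])-p)/.8).round(4))
B=[]
for k,z in(("y",.13),("r",.146)):
    m=mask(im,k); m=cv2.morphologyEx(m,cv2.MORPH_CLOSE,np.ones((9,9)))
    n,l,s,c=cv2.connectedComponentsWithStats(m)
    for a in range(1,n):
        if s[a,4]<200: continue
        W=back(i,np.argwhere(l==a)[:,::-1],z)[:,:2]; r=cv2.minAreaRect((W*1000).astype(np.float32))
        print(k,s[a],np.round(r[0],1),np.round(r[1],1),round(r[2],2))
E
```

```text
time: 3.15
tool_pos: [0.5562, -0.0579, 0.1643]
tool_rot: [0.0, 0.729, 0.685, 0.0]
contact_force: [1.1, 0.1, -1.6]
gripper_width: 0.697
grasp_force: 0.0
[ 0.5562 -0.0579  0.1643] [[ 0.063  0.998  0.   ]
 [ 0.998 -0.063 -0.   ]
 [-0.     0.    -1.   ]]
[-0.0023  0.0005  0.0279]
y [ 186  117   62  161 8171] [524.1 -31.1] [94.4 29.7] 86.44
r [ 310  191   57   31 1529] [588.7 -31.8] [16.3 29.5] 86.36
```

View pics/w2.png

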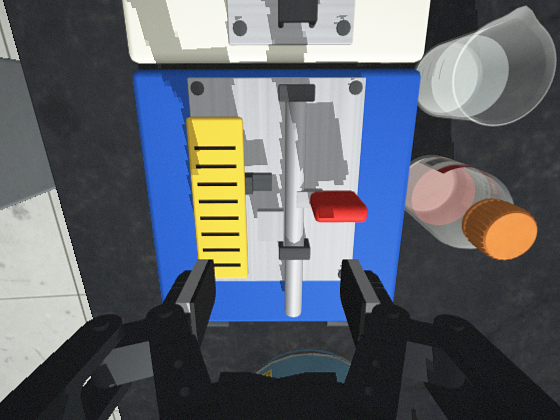

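The fingers straddle the lock at columns 205 and 350, with the tab face at row 222 well ahead of them and the rod between them. They are clear to descend.

```bash
python3 -m inch '[{"dx":-0.001,"dy":0,"dz":0.028,"rx":0,"ry":0,"rz":0},{"dx":-0.001,"dy":0,"dz":0.028,"rx":0,"ry":0,"rz":0},{"dx":-0.001,"dy":0,"dz":0.028,"rx":0,"ry":0,"rz":0}]';python3 -m inch '[{"dx":0,"dy":0,"dz":0.006,"rx":0,"ry":0,"rz":0},{"dx":0,"dy":0,"dz":0.006,"rx":0,"ry":0,"rz":0},{"dx":0,"dy":0,"dz":0.006,"rx":0,"ry":0,"rz":0}]'; python3 -m inch '[{"dx":0,"dy":0,"dz":0.006,"rx":0,"ry":0,"rz":0},{"dx":0,"dy":0,"dz":0.006,"rx":0,"ry":0,"rz":0},{"dx":0,"dy":0,"dz":0.006,"rx":0,"ry":0,"rz":0}]'
```

```text
time: 3.5
tool_pos: [0.5566, -0.0588, 0.1429]
tool_rot: [0.001, 0.729, 0.684, 0.0]
contact_force: [0.8, -0.5, -2.1]
gripper_width: 0.702
grasp_force: 0.0
time: 3.8
tool_pos: [0.5562, -0.0587, 0.1371]
tool_rot: [0.0, 0.729, 0.684, 0.0]
contact_force: [1.3, 0.7, -1.3]
gripper_width: 0.701
grasp_force: 0.0
time: 4.1
tool_pos: [0.5558, -0.0587, 0.1314]
tool_rot: [-0.0, 0.729, 0.684, -0.0]
contact_force: [0.7, -0.3, -1.6]
gripper_width: 0.706
grasp_force: 0.0
```

```bash
for k in 1 2 3; do python3 -m inch '[{"dx":0,"dy":0,"dz":0.005,"rx":0,"ry":0,"rz":0},{"dx":0,"dy":0,"dz":0.005,"rx":0,"ry":0,"rz":0},{"dx":0,"dy":0,"dz":0.005,"rx":0,"ry":0,"rz":0}]' | grep -E "pos|force"; done
```

```text
tool_pos: [0.5558, -0.0587, 0.1275]
contact_force: [0.7, -0.4, -0.9]
grasp_force: 0.0
tool_pos: [0.5564, -0.0589, 0.1244]
contact_force: [0.6, -0.1, 1.1]
grasp_force: 1.3
tool_pos: [0.5564, -0.0588, 0.1203]
contact_force: [0.0, -0.0, 3.5]
grasp_force: 2.3
```

```bash
python3 -m inch '[{"dx":0,"dy":0,"dz":0.006,"rx":0,"ry":0,"rz":0},{"dx":0,"dy":0,"dz":0.006,"rx":0,"ry":0,"rz":0},{"dx":0,"dy":0,"dz":0.006,"rx":0,"ry":0,"rz":0}]' | grep -E "pos|force"; python3 -m inch '[{"dx":0,"dy":0,"dz":0.0015,"rx":0,"ry":0,"rz":0},{"dx":0,"dy":0,"dz":0.0015,"rx":0,"ry":0,"rz":0},{"dx":0,"dy":0,"dz":0.0015,"rx":0,"ry":0,"rz":0}]' | grep -E "pos|force"
```

```text
tool_pos: [0.5564, -0.0588, 0.1155]
contact_force: [0.4, 0.2, 5.2]
grasp_force: 3.5
tool_pos: [0.5565, -0.0589, 0.1149]
contact_force: [-1.1, 0.2, 7.4]
grasp_force: 4.7
```

```bash
python3 -m inch '[{"dx":0,"dy":0,"dz":0.001,"rx":0,"ry":0,"rz":0},{"dx":0,"dy":0,"dz":0.001,"rx":0,"ry":0,"rz":0},{"dx":0,"dy":0,"dz":0.001,"rx":0,"ry":0,"rz":0}]' | grep -E "pos|force"
python3 - <<'E'
from h import *
from plant import optics,state
p,R=rot(); im=optics.grab_frame("wrist"); cv2.imwrite("pics/w3.png",im[:,:,::-1])
print([state()["contact_force"][2].round(1)],p.round(4),R.round(3))
E
```

```text
tool_pos: [0.5565, -0.0589, 0.1148]
contact_force: [-1.8, -0.8, 11.3]
grasp_force: 6.4
[np.float64(11.5)] [ 0.5565 -0.0589  0.1148] [[ 0.063  0.998  0.001]
 [ 0.998 -0.063 -0.   ]
 [-0.     0.001 -1.   ]]
```

View pics/w3.png

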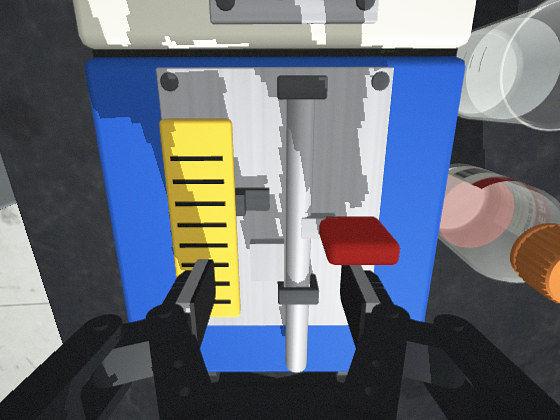

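Force rose to 13 N net with no further motion, so the bar is fully down. The left fingertip is on the bar at (200,275), and the right one at (365,270) is behind the tab, whose face is at row 265. Now I slide.

```bash
for k in 1 2; do python3 -m inch '[{"dx":0.003,"dy":0,"dz":0,"rx":0,"ry":0,"rz":0},{"dx":0.006,"dy":0,"dz":0,"rx":0,"ry":0,"rz":0},{"dx":0.009,"dy":0,"dz":0,"rx":0,"ry":0,"rz":0},{"dx":0.012,"dy":0,"dz":0,"rx":0,"ry":0,"rz":0},{"dx":0.015,"dy":0,"dz":0,"rx":0,"ry":0,"rz":0}]' | grep -E "pos|force"; done
```

```text
tool_pos: [0.5578, -0.0498, 0.115]
contact_force: [-1.2, -9.6, 9.0]
grasp_force: 5.9
tool_pos: [0.5586, -0.0379, 0.115]
contact_force: [-1.7, -9.2, 9.8]
grasp_force: 5.9
```

```bash
for k in 1 2; do python3 -m inch '[{"dx":0.003,"dy":0,"dz":0,"rx":0,"ry":0,"rz":0},{"dx":0.006,"dy":0,"dz":0,"rx":0,"ry":0,"rz":0},{"dx":0.009,"dy":0,"dz":0,"rx":0,"ry":0,"rz":0},{"dx":0.011,"dy":0,"dz":0,"rx":0,"ry":0,"rz":0},{"dx":0.013,"dy":0,"dz":0,"rx":0,"ry":0,"rz":0}]' | grep -E "pos|force"; done;  python3 - <<'E'
from h import *
from plant import optics,state
im=optics.grab_frame("wrist"); cv2.imwrite("pics/w4.png",im[:,:,::-1])
print(np.round(state()["contact_force"],1))
E
```

```text
tool_pos: [0.5592, -0.0274, 0.115]
contact_force: [-1.2, -8.7, 10.1]
grasp_force: 5.9
tool_pos: [0.5598, -0.0171, 0.1149]
contact_force: [-1.3, -9.8, 8.9]
grasp_force: 5.9
[-1.1 -9.1  9.4]
```

View pics/w4.png

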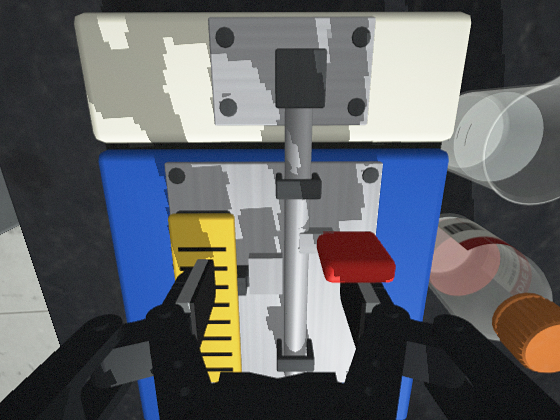

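The bolt is moving: the tab at (355,258) rides against the right fingertip and the rod is entering the keeper at (300,80). I continue in smaller steps until it stops.

```bash
for k in 1 2; do python3 -m inch '[{"dx":0.002,"dy":0,"dz":0,"rx":0,"ry":0,"rz":0},{"dx":0.004,"dy":0,"dz":0,"rx":0,"ry":0,"rz":0},{"dx":0.006,"dy":0,"dz":0,"rx":0,"ry":0,"rz":0}]' | grep -E "pos|contact"; done
```

```text
tool_pos: [0.5602, -0.0123, 0.115]
contact_force: [-1.6, -9.6, 9.2]
tool_pos: [0.5604, -0.0075, 0.1149]
contact_force: [-0.8, -10.2, 8.9]
```

```bash
for k in 1 2 3; do python3 -m inch '[{"dx":0.001,"dy":0,"dz":0,"rx":0,"ry":0,"rz":0},{"dx":0.002,"dy":0,"dz":0,"rx":0,"ry":0,"rz":0},{"dx":0.002,"dy":0,"dz":0,"rx":0,"ry":0,"rz":0}]' | grep -E "pos|contact"; done
```

```text
tool_pos: [0.5605, -0.0066, 0.115]
contact_force: [-2.5, -11.9, 10.1]
tool_pos: [0.5605, -0.0064, 0.115]
contact_force: [-2.6, -16.3, 9.7]
tool_pos: [0.5606, -0.0063, 0.1151]
contact_force: [-3.7, -20.9, 9.5]
```

Lateral force rose from 10 to 21 N with no motion, so the bolt is at its stop. I back off slightly with the bar still down and check.

```bash
python3 -m inch '[{"dx":-0.003,"dy":0,"dz":0,"rx":0,"ry":0,"rz":0},{"dx":-0.006,"dy":0,"dz":0,"rx":0,"ry":0,"rz":0},{"dx":-0.009,"dy":0,"dz":0,"rx":0,"ry":0,"rz":0},{"dx":-0.009,"dy":0,"dz":0,"rx":0,"ry":0,"rz":0}]' | grep -E "pos|contact";  python3 - <<'E'
from h import *
from plant import optics,state
im=optics.grab_frame("wrist"); cv2.imwrite("pics/w5.png",im[:,:,::-1])
print(np.round(state()["contact_force"],1))
E
```

```text
tool_pos: [0.5605, -0.0066, 0.1149]
contact_force: [-0.1, 2.6, 9.9]
[ 0.2  1.9 10.3]
```

View pics/w5.png

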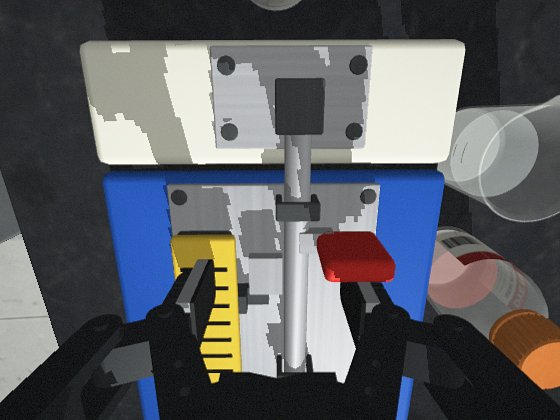

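The bolt is home, with the tab at (355,257) close to the last staple, and the bar is still down. I lift straight up.

```bash
python3 -m inch '[{"dx":0,"dy":0,"dz":-0.004,"rx":0,"ry":0,"rz":0},{"dx":0,"dy":0,"dz":-0.008,"rx":0,"ry":0,"rz":0},{"dx":0,"dy":0,"dz":-0.012,"rx":0,"ry":0,"rz":0},{"dx":0,"dy":0,"dz":-0.018,"rx":0,"ry":0,"rz":0},{"dx":0,"dy":0,"dz":-0.024,"rx":0,"ry":0,"rz":0}]' | grep -E "pos|contact"; python3 -m inch '[{"dx":0,"dy":0,"dz":-0.02,"rx":0,"ry":0,"rz":0},{"dx":0,"dy":0,"dz":-0.05,"rx":0,"ry":0,"rz":0},{"dx":0,"dy":0,"dz":-0.1,"rx":0,"ry":0,"rz":0},{"dx":-0.08,"dy":0,"dz":-0.15,"rx":0,"ry":0,"rz":0},{"dx":-0.08,"dy":0,"dz":-0.15,"rx":0,"ry":0,"rz":0}]';  python3 - <<'E'
from h import *
from plant import optics,state
i=optics.camera_info("wrist"); im=optics.grab_frame("wrist"); cv2.imwrite("pics/w6.png",im[:,:,::-1])
print(np.round(state()["contact_force"],1))
C={}
for k,z in(("y",.13),("r",.146)):
    m=mask(im,k); m=cv2.morphologyEx(m,cv2.MORPH_CLOSE,np.ones((9,9)))
    n,l,s,c=cv2.connectedComponentsWithStats(m)
    for a in range(1,n):
        if s[a,4]<200: continue
        W=back(i,np.argwhere(l==a)[:,::-1],z)[:,:2]; r=cv2.minAreaRect((W*1000).astype(np.float32))
        print(k,s[a],np.round(r[0],1),np.round(r[1],1),round(r[2],2))
E
```

```text
tool_pos: [0.5577, -0.0068, 0.1307]
contact_force: [-0.1, 0.5, -1.7]
time: 10.95
tool_pos: [0.5559, -0.0723, 0.2564]
tool_rot: [0.002, 0.729, 0.685, 0.001]
contact_force: [0.3, 0.5, -1.8]
gripper_width: 0.703
grasp_force: 0.0
[ 0.9 -2.6  0.5]
y [ 214   94   41  117 4182] [523.5 -33.1] [95.1 29.8] 86.45
r [300  93  40  11 416] [591.6   7.2] [ 7.  28.7] 86.36
```

View pics/w6.png

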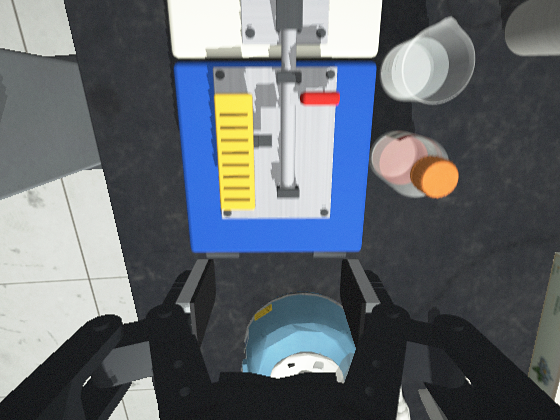

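The bolt is home, with the tab at (320,98). The bar measures 95 x 30 mm at the up height, so it has sprung back, and the bottle and beaker in view have not moved. The tool is clear.

```bash
python3 -c "
from plant import ticket; print(ticket.job_done())"
```

```text
the job is handed in; nothing more can be done
None
```

The bolt was pushed fully home with the safety bar held down throughout, the bar then sprang back up behind it, and the job was handed in at about 11 s with the tool clear and the bottle and beaker in the last picture unmoved (the amber bottle was out of view).

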